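Load a galley onto the proof press past its sprung gate

ROBOT

A 6-joint arm with a two-finger parallel gripper is mounted at the origin on the work surface. World frame = base frame: x ahead of the robot, y to its left, z up, the work surface at z = 0. Lengths are in m, angles in rad, forces in N, time in s.
With the tool pointing down it reaches from about 0.3 to 0.775 m from the base axis. Payload 14.6 kg.
Tool frame: the origin (TCP) lies at the very end of the fingers, on their centre line; the grasp point (between the pads) lies 19 mm behind it (grip_point_offset is the distance from the TCP to the grasp point, in m); z points along the fingers, y is the line along which they close (so a half turn about z gives the same grasp; the last joint's range is limited). The gripper opens to 94 mm and grips with 3 to 60 N. Pads are 16 mm wide; open, the fingers measure 119 mm over their backs; the gripper's body (75 mm by 177 mm) begins 78 mm behind the grasp point.
Start: joints at [-1.256, 0.3, 1.521, -0, 1.321, -0.067], TCP at [0.205, -0.51, 0.205] pointing down, gripper open.
Joint ranges: [-3.03, 3.03], [-0.79, 2.21], [0.23, 2.52], [-1.04, 4.18], [0, 3.07], [-2.55, 2.55]. Speed limits (rad/s): [2.22, 2.22, 2.57, 3.14, 3.14, 3.14].

INTERFACE

Orientations are given as a unit quaternion [x, y, z, w].
In Python, from station import * gives the robot as it stands.
- The arm moves only by the tool move_arm, never from a script. Its argument "rows" is a list of rows, each an object of numbers: "grip": the gripper's target within -1 to 1 (fully open at 1, half-way at 0, shut at -1); "dx", "dy", "dz": the shift along the world's x, y, z in cm; "wx", "wy", "wz": the turn, a rotation vector about the world's x, y, z in rad. A call has 1 to 20 rows; each row shifts and turns the commanded pose from where the row before left it; what a row does not reach is not made up. A row lasts 1/12 s, in which the tool goes at most 41.7 mm and 7.16 degrees, less where a joint would pass 70% of its speed; a pose out of reach is approached as far as the arm can. A call is refused whole if a number of a shift passes 4.17 or a number of a turn 0.125, either way. A call with a gripper value outside its range is refused whole. The fingers move at their own pace and stop on an object; the grip force is fixed at half the most. Time passes only in rows, so rows that do not move let the fingers close. It gives the time, the measured TCP pose, the force, the opening and the grip force at its end, in the units of the state.
- get_state(): the state, without advancing time (a new reading comes with each control period).
- capture(name): name is "side" or "top" or "wrist"; returns a dict with "image" (420x560x3 uint8, red, green, blue), "depth" (420x560 float32, m along the optical axis (not along the pixel's ray), 0 where there is no reading), "mtx" (3x3 intrinsics, pixels), "extrinsics" (4x4, takes a point from camera to world coordinates); the wrist camera has in their place "hand_eye" (4x4, takes a point from camera to tool coordinates, whose origin is the TCP and whose axes are the flange's). Camera axes: x right, y up, looking along -z (the intrinsics and any distortion apply to the point x, -y, -z); pixel columns grow to the right and rows downward; lengths in m; the calibration is good to about 2 mm. A picture is of the moment at which its call begins: read the wrist's pose just before it.
- job_done(): hands the job in; it is judged then, once.
The state is a dict: "clock": time; "qpos": joint angles; "joint_vel": joint speeds; "joint_efforts": joint torques, N m; "position": TCP position; "ee_rot": TCP orientation; "wrist_force": force on the tool from outside, world axes, zero at the start; "wrist_torque": the same for the moment, N m; "grip_width": finger opening in m; "finger_force": force on a finger pad.
Only numpy, scipy, OpenCV 4.12 (cv2) and the standard library are available. Lean on these libraries where they do the work, as an engineer would, in place of code of your own. Each camera call takes 0.05 s, during which the arm holds its last target. There are 200 camera calls.

TASK

Load the galley onto the proof press: with one fingertip press the red bar fully down so that the hinged gate drops below the bed, and keep it down while the other finger pushes the galley along the channel, over the gate, until it is fully home against the brass head stop. Then let the bar come up, so that the gate shuts behind the galley, and take the hand clear. Only push: do not lift the galley or shove it against the gate, and leave the ink tin, ink jar and brayer where they are.

Things in the scene. Friction and masses are not known exactly. Their poses are not given: they have to be found in the camera images.
- press: Fixed tabletop proof press with a straight open-topped channel along its x axis. Origin: on the work surface below mid-channel at the gate slot; x = way of travel, y = left of travel (side nearest the robot). Channel floor flat, 45 mm above the work surface, pale wood from x=-245 mm to the slot, steel beyond; 104 mm wide between aluminium guides 10 mm wide and 10 mm high.
- head_stop (a point): Middle of the near face of the brass head stop, on the channel floor (press x=130 mm). The stop is 104 mm wide, 16 mm high, 14 mm thick; the galley is home when its front touches it. Beyond it the parked roller and green carriage fill press x=185 to 280 mm, up to 175 mm above the work surface.
- gate_slot (a point): Middle of the slot in the channel floor (press x=0) through which the gate blade rises: steel, 5 mm thick along x. It hinges at the right of the channel (press y=-74 mm, 36 mm above the work surface, axis along x), runs across the channel and through a gap in the left guide, and carries the red press bar at its left end.
- gate (a joint): Gate hinge, rad: 0 = shut (blade 24 mm above the floor at the channel's left, 13 mm at its middle); grows as the red bar is pressed down. From 0.20 the blade is below the floor and the galley can pass; hard stop at 0.235. A spring brings it back to 0 when let go: pressing the bar takes about 2 N at first and 3.5 N to hold it right down.
- bar_near (a point): On the red press bar (part of the gate, 245 mm along press x, 36 mm wide, 6 mm thick): mid-width of its top at the upstream end (press x=-215 mm). Shut, it is at press y=84, 91 mm above the work surface, and slopes 0.22 rad down towards the channel; fully down it is level, at y=92, 53 mm above the work surface, 8 mm above the channel floor. A finger can slide along it while pressing.
- bar_far (a point): The same mid-width of the red bar's top at its downstream end (press x=+30 mm).
- galley: Loose steel tray (0.4 to 0.8 kg) with a black lino block (25 mm high) locked up in it; 120 mm long (x, the way of travel), 100 mm wide, rear and side walls 22 mm high, front wall 14 mm. Origin: centre of its underside; rear face at x=-60 mm, front at +60 mm. Starts between the guides, 2 mm play each side, front 15 to 55 mm before the gate. Home: origin at press x=70 mm, rear 10 mm past mid-slot.
- ink_tin: Ink tin with a blue band standing on the work surface beside the press, 68 mm across, 50 mm high; origin at the centre of its foot. Not to be moved.
- ink_jar: Ink jar with black lid on the work surface, 52 mm across, 65 mm high; origin at the centre of its foot. Not to be moved.
- brayer: Hand roller lying on the work surface, 110 mm wide, about 170 mm long, 40 mm high; origin on the surface under its frame, handle to -x. Not to be moved.

How it is judged:
By the outcome, as a careful person would: the job done as asked, in the order asked, and still so for the second after the job is handed in, with the robot touching nothing.
It also fails if it takes over 48 s, if anything falls off the work surface, if the arm or the gripper's body presses on something with over 40 N, if the wrist force passes 120 N, or if a joint passes its speed limit or range.

## Working session

There is one attempt and no reset: what is moved stays moved. The work goes in short steps, Python scripts to look and compute and a tool call to move; the robot and the scene stay as the last step left them, time stands still between calls to the robot, and variables do not carry over. Pictures are saved under pics/ and viewed, at most 10 in all, crops included, and the job is handed in when it is done.

Besides the shell and the picture viewer there is one more tool, called after ">>>" as name(argument=value, ...), one argument or row to a line, values as JSON. move_arm: Moves the arm, as the interface text tells. Its arguments: {"type":"object","properties":{"rows":{"type":"array"}},"required":["rows"]}

```bash
mkdir -p pics; cat > h.py <<'E'
from station import *
import numpy as np, cv2
from scipy.spatial.transform import Rotation as R
def cap(n):
    s=get_state(); c=capture(n)
    if 'extrinsics' in c: T=np.array(c['extrinsics'])
    else:
        P=np.eye(4);P[:3,:3]=R.from_quat(s['ee_rot']).as_matrix();P[:3,3]=s['position'];T=P@np.array(c['hand_eye'])
    c['T']=T; return c
def cloud(c):
    d=c['depth'];h,w=d.shape;v,u=np.mgrid[:h,:w];K=np.array(c['mtx'])
    p=np.stack([(u-K[0,2])/K[0,0]*d,-(v-K[1,2])/K[1,1]*d,-d],-1)
    return p@c['T'][:3,:3].T+c['T'][:3,3]
def save(c,n): cv2.imwrite('pics/'+n+'.png',c['image'][...,::-1])
E
python3 - <<'E'
from h import *
s=get_state();print({k:np.round(v,3).tolist() for k,v in s.items()})
for n in('top','side'):
    c=cap(n);save(c,n+'0');print(n,c.keys(),np.round(c['T'],3).tolist(),c['mtx'])
    P=cloud(c);im=c['image'].astype(int)
    hsv=cv2.cvtColor(c['image'],cv2.COLOR_RGB2HSV)
    m=((hsv[...,0]<8)|(hsv[...,0]>172))&(hsv[...,1]>140)&(hsv[...,2]>70)&(c['depth']>0)
    m=cv2.morphologyEx(m.astype(np.uint8),cv2.MORPH_OPEN,np.ones((3,3)))
    k,l,st,ce=cv2.connectedComponentsWithStats(m)
    for i in range(1,k):
        if st[i,4]>60:
            q=P[l==i];print(st[i],np.round(q.mean(0),3),np.round(np.percentile(q,2,0),3),np.round(np.percentile(q,98,0),3))
            r=cv2.minAreaRect((q[:,:2]*1000).astype(np.float32));print(r)
E
```

```text
{'clock': 0.0, 'qpos': [-1.256, 0.3, 1.522, -0.0, 1.321, -0.067], 'joint_vel': [0.001, 0.0, 0.001, -0.002, -0.0, -0.001], 'joint_efforts': [0.0, -53.181, -35.274, 0.071, 0.024, -0.0], 'position': [0.205, -0.51, 0.205], 'ee_rot': [0.982, 0.19, -0.0, -0.001], 'wrist_force': [0.635, 0.71, 0.252], 'wrist_torque': [0.046, -0.031, -0.001], 'finger_force': 0.0, 'grip_width': 0.094}
top dict_keys(['image', 'depth', 'mtx', 'extrinsics', 'T']) [[0.018, 0.996, -0.083, 0.515], [-0.999, 0.021, 0.032, 0.047], [0.033, 0.082, 0.996, 0.877], [0.0, 0.0, 0.0, 1.0]] [[423.48221445   0.         276.43203333]
 [  0.         423.48221445 214.10550363]
 [  0.           0.           1.        ]]
[305 233   6  12  67] [ 0.536 -0.04   0.062] [ 0.526 -0.045  0.059] [ 0.547 -0.035  0.064]
((536.860595703125, -40.15367889404297), (21.25971221923828, 10.119112968444824), 1.042639970779419)
[ 207  266  133   21 2528] [0.466 0.026 0.09 ] [ 0.448 -0.091  0.085] [0.484 0.142 0.096]
((465.897216796875, 25.371658325195312), (34.29806137084961, 244.185791015625), 1.8815531730651855)
side dict_keys(['image', 'depth', 'mtx', 'extrinsics', 'T']) [[0.996, 0.057, -0.068, 0.513], [-0.089, 0.551, -0.83, -0.622], [-0.01, 0.832, 0.554, 0.526], [0.0, 0.0, 0.0, 1.0]] [[404.01782757   0.         269.69539485]
 [  0.         404.01782757 211.39354755]
 [  0.           0.           1.        ]]
[ 209  184   21   75 1332] [0.468 0.004 0.093] [ 0.451 -0.098  0.088] [0.485 0.137 0.097]
((468.075439453125, 22.501693725585938), (33.867855072021484, 246.1986083984375), 1.465090274810791)
```

View pics/top0.png

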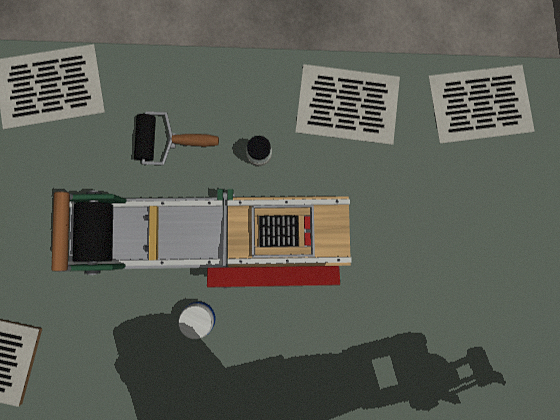

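View pics/side0.png

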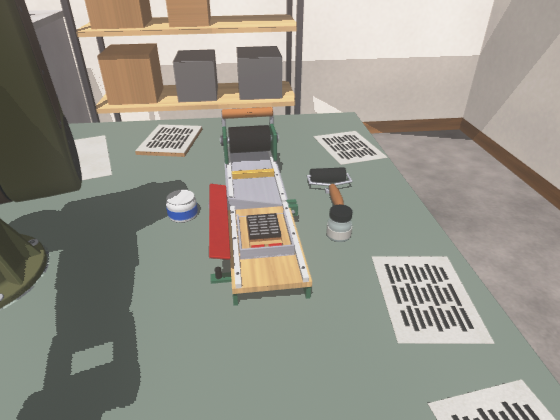

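The top view shows the press with travel running to image left (world +y). The red bar is at cols 207–340, row 276, the brass stop at (153,233), the galley at cols 250–312 and the tin at (197,320). In the side view the robot side is on the left, and the area behind the galley is free.

```bash
python3 - <<'E'
from h import *
c=cap('top');P=cloud(c);hsv=cv2.cvtColor(c['image'],cv2.COLOR_RGB2HSV)
red=((hsv[...,0]<8)|(hsv[...,0]>172))&(hsv[...,1]>140)&(hsv[...,2]>70)
red[:262]=0
vx=cv2.fitLine((P[red][:,:2]*1000).astype(np.float32),cv2.DIST_HUBER,0,.01,.01).ravel();print('bar',vx)
q=P[red]; d=vx[:2]*np.sign(vx[1]); left=np.array([-d[1],d[0]])
t=q[:,:2]@d; e=np.percentile(t,[.5,99.5]); print('ends',e, 'mid',q[:,:2]@left@np.ones(len(q))/len(q))
s=e.mean()-(-.0925); lat=(q[:,:2]@left).mean()-.084
O=s*d+lat*left; print('origin',O,'d',d,'yaw',np.arctan2(d[1],d[0]))
X=(P[...,:2]-O)@d; Y=(P[...,:2]-O)@left; Z=P[...,2]
# profile along channel
for y0 in(-.03,0.02,.046):
    print(y0)
    for x in np.arange(-.25,.16,.005):
        m=(abs(X-x)<.0025)&(abs(Y-y0)<.006)&(c['depth']>0)
        if m.sum(): print(round(x*1000),round(np.median(Z[m])*1000,1),c['image'][m].mean(0).astype(int).tolist(),end=' | ')
    print()
print('cross at x=-0.2, .06')
for x0 in(-.22,.06):
    for y in np.arange(-.08,.12,.004):
        m=(abs(X-x0)<.01)&(abs(Y-y)<.002)&(c['depth']>0)
        if m.sum(): print(round(y*1000),round(np.median(Z[m])*1000),end=' | ')
    print()
br=(hsv[...,0]>15)&(hsv[...,0]<30)&(hsv[...,1]>120)&(X>.1)&(X<.17)&(abs(Y)<.07);print('brass',np.percentile(X[br],[2,50,98]),np.percentile(Y[br],[2,50,98]))
for y in(-.03,.03):
    print(np.median(X[br&(abs(Y-y)<.01)]))
E
```

```text
bar [ 3.4673132e-02 -9.9939871e-01  4.6609216e+02  2.6001816e+01]
ends [-0.11164129  0.13012709] mid -0.46687743691833383
origin [0.54701845 0.12078237] d [-0.03467313  0.9993987 ] yaw 1.6054764
-0.03
-245 44.6 [163, 132, 90] | -240 43.8 [159, 131, 91] | -235 45.1 [158, 130, 91] | -230 45.1 [157, 129, 90] | -225 44.8 [161, 132, 92] | -220 45.2 [160, 132, 92] | -215 44.5 [161, 132, 93] | -210 43.5 [161, 133, 93] | -205 44.4 [161, 133, 93] | -200 45.2 [163, 134, 94] | -195 45.0 [162, 134, 93] | -190 44.4 [164, 135, 94] | -185 44.9 [167, 137, 96] | -180 44.9 [167, 137, 95] | -175 44.3 [172, 137, 89] | -170 65.0 [95, 95, 99] | -165 59.3 [120, 87, 67] | -160 59.6 [128, 79, 61] | -155 60.0 [128, 99, 72] | -150 59.6 [150, 124, 87] | -145 60.3 [141, 116, 81] | -140 61.2 [90, 75, 56] | -135 61.1 [85, 72, 54] | -130 61.9 [88, 74, 53] | -125 63.9 [74, 65, 51] | -120 62.5 [79, 67, 50] | -115 61.3 [94, 84, 69] | -110 64.8 [74, 63, 48] | -105 62.8 [79, 69, 54] | -100 66.2 [64, 55, 41] | -95 63.1 [93, 82, 65] | -90 67.6 [69, 59, 43] | -85 65.4 [102, 91, 76] | -80 63.8 [65, 53, 40] | -75 64.9 [84, 7
[... 5732 characters left out ...]
2 45 | 36 45 | 40 45 | 44 44 | 48 44 | 52 45 | 56 55 | 60 55 | 64 47 | 68 45 | 72 89 | 76 89 | 80 91 | 84 90 | 88 91 | 92 92 | 96 93 | 100 94 | 104 90 | 112 0 | 116 -1 | 
-80 0 | -76 0 | -72 0 | -68 44 | -64 44 | -60 54 | -56 54 | -52 48 | -48 44 | -44 45 | -40 44 | -36 44 | -32 44 | -28 44 | -24 45 | -20 44 | -16 44 | -12 45 | -8 45 | -4 45 | 0 45 | 4 45 | 8 44 | 12 45 | 16 44 | 20 45 | 24 45 | 28 45 | 32 45 | 36 44 | 40 45 | 44 45 | 48 45 | 52 47 | 56 55 | 60 55 | 64 44 | 68 46 | 72 -1 | 76 -1 | 80 0 | 84 -2 | 88 0 | 92 0 | 96 0 | 100 -1 | 104 -1 | 108 0 | 112 0 | 116 0 | 
brass [0.12912607 0.13495396 0.14308928] [-0.04931223  0.00051563  0.04816653]
0.13528690487535322
0.13477762797838921
```

Positions are consistent: floor 45 mm, brass face near 130 mm, galley rear about press x −172 and the blade at 0. Press origin ≈ (0.546, 0.121), press x along (−0.035, 0.999). Next I'll move above the spot behind the galley.

>>> move_arm(
  rows=[
    {"grip":1,"dx":1.7,"dy":2.43,"dz":0,"wz":0.068},
    {"grip":1,"dx":1.7,"dy":2.43,"dz":0,"wz":0.068},
    {"grip":1,"dx":1.7,"dy":2.43,"dz":0,"wz":0.068},
    {"grip":1,"dx":1.7,"dy":2.43,"dz":0,"wz":0.068},
    {"grip":1,"dx":1.7,"dy":2.43,"dz":0,"wz":0.068},
    {"grip":1,"dx":1.7,"dy":2.43,"dz":0,"wz":0.068},
    {"grip":1,"dx":1.7,"dy":2.43,"dz":0,"wz":0.068},
    {"grip":1,"dx":1.7,"dy":2.43,"dz":0,"wz":0.068},
    {"grip":1,"dx":1.7,"dy":2.43,"dz":0,"wz":0.068},
    {"grip":1,"dx":1.7,"dy":2.43,"dz":0,"wz":0.068},
    {"grip":1,"dx":1.7,"dy":2.43,"dz":0,"wz":0.068},
    {"grip":1,"dx":1.7,"dy":2.43,"dz":0,"wz":0.068},
    {"grip":1,"dx":1.7,"dy":2.43,"dz":0,"wz":0.068},
    {"grip":1,"dx":1.7,"dy":2.43,"dz":0,"wz":0.068},
    {"grip":1,"dx":1.7,"dy":2.43,"dz":0,"wz":0.068},
    {"grip":1,"dx":1.7,"dy":2.43,"dz":0,"wz":0.068},
    {"grip":1,"dx":1.7,"dy":2.43,"dz":0,"wz":0.068},
    {"grip":1,"dx":1.7,"dy":2.43,"dz":0,"wz":0.068},
    {"grip":1},
    {"grip":1},
  ],
)

```text
invalid input
```

>>> move_arm(
  rows=[
    {"grip":1,"dx":1.7,"dy":2.43,"dz":0,"wx":0,"wy":0,"wz":0.068},
    {"grip":1,"dx":1.7,"dy":2.43,"dz":0,"wx":0,"wy":0,"wz":0.068},
    {"grip":1,"dx":1.7,"dy":2.43,"dz":0,"wx":0,"wy":0,"wz":0.068},
    {"grip":1,"dx":1.7,"dy":2.43,"dz":0,"wx":0,"wy":0,"wz":0.068},
    {"grip":1,"dx":1.7,"dy":2.43,"dz":0,"wx":0,"wy":0,"wz":0.068},
    {"grip":1,"dx":1.7,"dy":2.43,"dz":0,"wx":0,"wy":0,"wz":0.068},
    {"grip":1,"dx":1.7,"dy":2.43,"dz":0,"wx":0,"wy":0,"wz":0.068},
    {"grip":1,"dx":1.7,"dy":2.43,"dz":0,"wx":0,"wy":0,"wz":0.068},
    {"grip":1,"dx":1.7,"dy":2.43,"dz":0,"wx":0,"wy":0,"wz":0.068},
    {"grip":1,"dx":1.7,"dy":2.43,"dz":0,"wx":0,"wy":0,"wz":0.068},
    {"grip":1,"dx":1.7,"dy":2.43,"dz":0,"wx":0,"wy":0,"wz":0.068},
    {"grip":1,"dx":1.7,"dy":2.43,"dz":0,"wx":0,"wy":0,"wz":0.068},
    {"grip":1,"dx":1.7,"dy":2.43,"dz":0,"wx":0,"wy":0,"wz":0.068},
    {"grip":1,"dx":1.7,"dy":2.43,"dz":0,"wx":0,"wy":0,"wz":0.068},
    {"grip":1,"dx":1.7,"dy":2.43,"dz":0,"wx":0,"wy":0,"wz":0.068},
    {"grip":1,"dx":1.7,"dy":2.43,"dz":0,"wx":0,"wy":0,"wz":0.068},
    {"grip":1,"dx":1.7,"dy":2.43,"dz":0,"wx":0,"wy":0,"wz":0.068},
    {"grip":1,"dx":1.7,"dy":2.43,"dz":0,"wx":0,"wy":0,"wz":0.068},
    {"grip":1,"dx":0,"dy":0,"dz":0,"wx":0,"wy":0,"wz":0},
    {"grip":1,"dx":0,"dy":0,"dz":0,"wx":0,"wy":0,"wz":0},
  ],
)

```text
clock: 1.82
position: [0.5111, -0.072, 0.205]
ee_rot: [0.694, 0.72, -0.0, -0.0]
wrist_force: [-0.2, -0.5, 0.1]
grip_width: 0.094
finger_force: 0.0
```

>>> move_arm(
  rows=[
    {"grip":1,"dx":0,"dy":0,"dz":-2.5,"wx":0,"wy":0,"wz":0},
    {"grip":1,"dx":0,"dy":-0.1,"dz":-2.5,"wx":0,"wy":0,"wz":0},
    {"grip":1,"dx":0,"dy":0,"dz":-2.5,"wx":0,"wy":0,"wz":0},
    {"grip":1,"dx":0,"dy":0,"dz":-2.3,"wx":0,"wy":0,"wz":0},
    {"grip":1,"dx":0,"dy":0,"dz":0,"wx":0,"wy":0,"wz":0},
  ],
)

```text
clock: 2.23
position: [0.5084, -0.0745, 0.1036]
ee_rot: [0.695, 0.719, -0.002, -0.003]
wrist_force: [-1.4, 0.5, -0.3]
grip_width: 0.094
finger_force: 0.0
```

```bash
python3 - <<'E'
from h import *
print(get_state()['position'])
a=cap('side')['image'][100:310,150:360];b=cap('wrist')['image']
a=cv2.resize(a,(420,420));b=cv2.resize(b,(380,285));o=np.zeros((420,800,3),np.uint8);o[:,:420]=a;o[:285,420:]=b
cv2.imwrite('pics/close.png',o[...,::-1])
E
```

```text
[ 0.50839953 -0.07445644  0.10356677]
```

View pics/close.png

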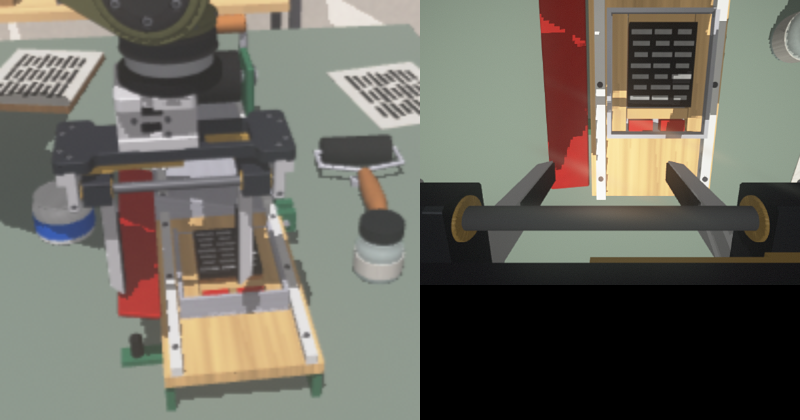

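The wrist view shows the left fingertip at (550,165) over the red bar and the right one at (670,165) in the channel behind the galley's rear wall (row 130). Next I'll press the bar down.

>>> move_arm(
  rows=[
    {"grip":1,"dx":0,"dy":0,"dz":-0.7,"wx":0,"wy":0,"wz":0},
    {"grip":1,"dx":0,"dy":0,"dz":-0.7,"wx":0,"wy":0,"wz":0},
    {"grip":1,"dx":0,"dy":0,"dz":-0.7,"wx":0,"wy":0,"wz":0},
    {"grip":1,"dx":0,"dy":0,"dz":-0.7,"wx":0,"wy":0,"wz":0},
    {"grip":1,"dx":0,"dy":0,"dz":-0.7,"wx":0,"wy":0,"wz":0},
    {"grip":1,"dx":0,"dy":0,"dz":-0.7,"wx":0,"wy":0,"wz":0},
    {"grip":1,"dx":0,"dy":0,"dz":-0.5,"wx":0,"wy":0,"wz":0},
    {"grip":1,"dx":0,"dy":0,"dz":0,"wx":0,"wy":0,"wz":0},
    {"grip":1,"dx":0,"dy":0,"dz":0,"wx":0,"wy":0,"wz":0},
  ],
)

```text
clock: 3.08
position: [0.5108, -0.0739, 0.0602]
ee_rot: [0.695, 0.719, -0.0, -0.0]
wrist_force: [-2.6, 0.8, 4.9]
grip_width: 0.0938
finger_force: 1.8
```

```bash
python3 - <<'E'
from h import *
s=get_state();print(s['position'],s['wrist_force'],s['wrist_torque'])
c=cap('side');P=cloud(c);hsv=cv2.cvtColor(c['image'],cv2.COLOR_RGB2HSV)
O=np.array([.546,.121]);d=np.array([-.0347,.9994]);l=np.array([-d[1],d[0]])
X=(P[...,:2]-O)@d;Y=(P[...,:2]-O)@l
m=((hsv[...,0]<8)|(hsv[...,0]>172))&(hsv[...,1]>140)&(hsv[...,2]>70)&(Y>.06)&(Y<.13)
print(m.sum(),[np.round(np.percentile(v[m],[5,50,95]),4) for v in(X,Y,P[...,2])])
cv2.imwrite('pics/press.png',cv2.resize(c['image'][100:310,150:360],(500,500))[...,::-1])
E
```

```text
[ 0.51076039 -0.07394254  0.06023104] [-2.61759932  0.82948462  4.91716082] [0.04227871 0.727128   0.004896  ]
306 [array([-0.2169, -0.2007, -0.0774]), array([0.0733, 0.0851, 0.1056]), array([0.0592, 0.061 , 0.0625])]
```

View pics/press.png

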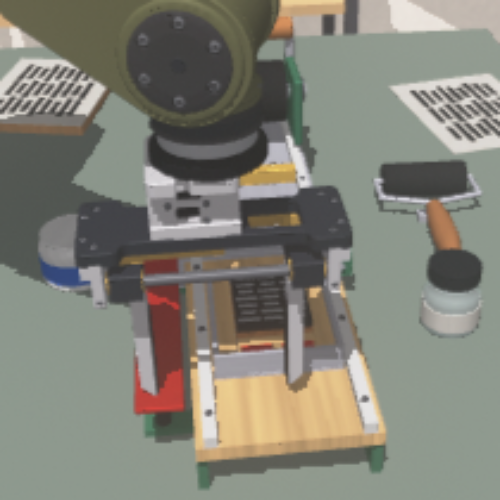

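The bar is down to about 60 mm under the left fingertip at (150,390). The right finger is on the floor side at (295,380), with a small gap behind the galley's rear wall. The last 6–7 mm remain.

>>> move_arm(
  rows=[
    {"grip":1,"dx":0,"dy":0,"dz":-0.2,"wx":0,"wy":0,"wz":0},
    {"grip":1,"dx":0,"dy":0,"dz":-0.2,"wx":0,"wy":0,"wz":0},
    {"grip":1,"dx":0,"dy":0,"dz":-0.2,"wx":0,"wy":0,"wz":0},
    {"grip":1,"dx":0,"dy":0,"dz":0,"wx":0,"wy":0,"wz":0},
    {"grip":1,"dx":0,"dy":0,"dz":0,"wx":0,"wy":0,"wz":0},
  ],
)

```text
clock: 3.55
position: [0.5109, -0.074, 0.0544]
ee_rot: [0.695, 0.719, -0.0, -0.0]
wrist_force: [-2.5, 0.3, 3.2]
grip_width: 0.0938
finger_force: 1.9
```

>>> move_arm(
  rows=[
    {"grip":1,"dx":0,"dy":0,"dz":-0.1,"wx":0,"wy":0,"wz":0},
    {"grip":1,"dx":0,"dy":0,"dz":-0.05,"wx":0,"wy":0,"wz":0},
    {"grip":1,"dx":0,"dy":0,"dz":0,"wx":0,"wy":0,"wz":0},
    {"grip":1,"dx":0,"dy":0,"dz":0,"wx":0,"wy":0,"wz":0},
  ],
)

```text
clock: 3.88
position: [0.5109, -0.074, 0.0531]
ee_rot: [0.695, 0.719, -0.0, -0.0]
wrist_force: [-3.9, 0.3, 6.2]
grip_width: 0.094
finger_force: 3.0
```

```bash
python3 - <<'E'
from h import *
s=get_state();print(s['position'],s['wrist_force'],s['wrist_torque'])
for n in('side','top'):
    c=cap(n);P=cloud(c)
    O=np.array([.546,.121]);d=np.array([-.0347,.9994]);l=np.array([-d[1],d[0]])
    X=(P[...,:2]-O)@d;Y=(P[...,:2]-O)@l;Z=P[...,2]
    hsv=cv2.cvtColor(c['image'],cv2.COLOR_RGB2HSV)
    m=((hsv[...,0]<8)|(hsv[...,0]>172))&(hsv[...,1]>140)&(hsv[...,2]>70)&(Y>.06)&(Y<.13)
    print(n,m.sum(),[np.round(np.percentile(v[m],[5,50,95]),4) for v in(X,Y,Z)])
    for y in(-.03,0,.03,.045):
        m=(abs(X)<.003)&(abs(Y-y)<.01)&(c['depth']>0);print(y,m.sum(),np.round(np.percentile(Z[m],[50,95]),4) if m.sum() else '')
E
```

```text
[ 0.51090792 -0.07398466  0.05307294] [-3.88841697  0.25764201  6.24654425] [ 0.03314986  1.01945027 -0.01599489]
side 319 [array([-0.2168, -0.2008, -0.077 ]), array([0.0738, 0.0859, 0.1064]), array([0.052 , 0.0539, 0.0553])]
-0.03 0 
0 2 [0.0413 0.0415]
0.03 1 [0.0411 0.0411]
0.045 0 
top 1648 [array([-0.1435, -0.0605,  0.0201]), array([0.0759, 0.091 , 0.1065]), array([0.0505, 0.0527, 0.0552])]
-0.03 30 [0.0411 0.0429]
0 30 [0.0407 0.0434]
0.03 33 [0.0403 0.0424]
0.045 35 [0.0399 0.0422]
```

Bar is fully down (53 mm) and the blade is about 4 mm below the floor. Next I'll start the push.

>>> move_arm(
  rows=[
    {"grip":1,"dx":-0.014,"dy":0.4,"dz":0,"wx":0,"wy":0,"wz":0},
    {"grip":1,"dx":-0.014,"dy":0.4,"dz":0,"wx":0,"wy":0,"wz":0},
    {"grip":1,"dx":-0.014,"dy":0.4,"dz":0,"wx":0,"wy":0,"wz":0},
    {"grip":1,"dx":-0.014,"dy":0.4,"dz":0,"wx":0,"wy":0,"wz":0},
    {"grip":1,"dx":-0.014,"dy":0.4,"dz":0,"wx":0,"wy":0,"wz":0},
    {"grip":1,"dx":-0.014,"dy":0.4,"dz":0,"wx":0,"wy":0,"wz":0},
    {"grip":1,"dx":-0.014,"dy":0.4,"dz":0,"wx":0,"wy":0,"wz":0},
    {"grip":1,"dx":-0.014,"dy":0.4,"dz":0,"wx":0,"wy":0,"wz":0},
  ],
)

```text
clock: 4.65
position: [0.5104, -0.0424, 0.0533]
ee_rot: [0.695, 0.719, 0.0, 0.001]
wrist_force: [0.9, -9.0, 4.0]
grip_width: 0.0938
finger_force: 4.6
```

```bash
python3 - <<'E'
from h import *
s=get_state();print(s['position'],s['wrist_force'],s['wrist_torque'])
cv2.imwrite('pics/push.png',cv2.resize(cap('side')['image'][100:310,150:360],(500,500))[...,::-1])
E
```

```text
[ 0.51036414 -0.04237684  0.05326642] [ 0.85287244 -8.96351653  4.01870224] [-1.64659343 -0.04853948 -0.0777672 ]
```

View pics/push.png

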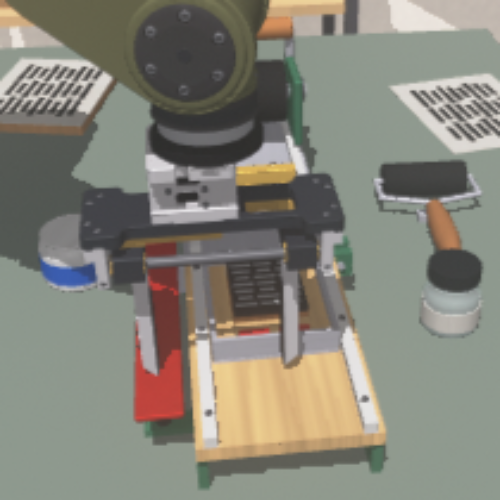

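The right finger at (290,360) is pushing the rear wall and the bar is still down. The force is modest, so I'll continue over the gate.

>>> move_arm(
  rows=[
    {"grip":1,"dx":-0.014,"dy":0.4,"dz":-0.01,"wx":0,"wy":0,"wz":0},
    {"grip":1,"dx":-0.014,"dy":0.4,"dz":-0.01,"wx":0,"wy":0,"wz":0},
    {"grip":1,"dx":-0.014,"dy":0.4,"dz":-0.01,"wx":0,"wy":0,"wz":0},
    {"grip":1,"dx":-0.014,"dy":0.4,"dz":0,"wx":0,"wy":0,"wz":0},
    {"grip":1,"dx":-0.014,"dy":0.4,"dz":0,"wx":0,"wy":0,"wz":0},
    {"grip":1,"dx":-0.014,"dy":0.4,"dz":0,"wx":0,"wy":0,"wz":0},
    {"grip":1,"dx":-0.014,"dy":0.4,"dz":0,"wx":0,"wy":0,"wz":0},
    {"grip":1,"dx":-0.014,"dy":0.4,"dz":0,"wx":0,"wy":0,"wz":0},
    {"grip":1,"dx":-0.014,"dy":0.4,"dz":0,"wx":0,"wy":0,"wz":0},
    {"grip":1,"dx":-0.014,"dy":0.4,"dz":0,"wx":0,"wy":0,"wz":0},
  ],
)

```text
clock: 5.53
position: [0.5092, -0.0026, 0.0532]
ee_rot: [0.695, 0.719, 0.0, 0.001]
wrist_force: [0.8, -11.9, 7.4]
grip_width: 0.0941
finger_force: 5.9
```

>>> move_arm(
  rows=[
    {"grip":1,"dx":-0.014,"dy":0.4,"dz":0,"wx":0,"wy":0,"wz":0},
    {"grip":1,"dx":-0.014,"dy":0.4,"dz":0,"wx":0,"wy":0,"wz":0},
    {"grip":1,"dx":-0.014,"dy":0.4,"dz":0,"wx":0,"wy":0,"wz":0},
    {"grip":1,"dx":-0.014,"dy":0.4,"dz":0,"wx":0,"wy":0,"wz":0},
  ],
)

```text
clock: 5.87
position: [0.5087, 0.0134, 0.0532]
ee_rot: [0.695, 0.719, 0.0, 0.001]
wrist_force: [1.1, -10.9, 6.5]
grip_width: 0.0939
finger_force: 5.8
```

```bash
python3 - <<'E'
from h import *
s=get_state();print(s['position'],s['wrist_force'],s['wrist_torque'])
c=cap('side');P=cloud(c)
O=np.array([.546,.121]);d=np.array([-.0347,.9994]);l=np.array([-d[1],d[0]])
X=(P[...,:2]-O)@d;Y=(P[...,:2]-O)@l;Z=P[...,2]
# rear wall top, by y
for y in(-.04,-.03,.01,.02,.03,.04):
    m=(abs(Y-y)<.005)&(X>-.16)&(X<-.05)&(Z>.050)&(Z<.07)&(c['depth']>0); 
    if m.sum(): print(y,m.sum(),np.round(np.percentile(X[m],[5,15]),4),np.round(np.percentile(Z[m],95),4))
w=cap('wrist');cv2.imwrite('pics/w2.png',w['image'][...,::-1])
E
```

```text
[0.50865602 0.01342286 0.05324274] [  1.06330999 -10.92761854   6.46727078] [-2.06025398 -0.10185127 -0.11781499]
-0.04 86 [-0.0983 -0.0973] 0.0679
-0.03 86 [-0.0981 -0.0974] 0.0693
0.01 86 [-0.0985 -0.098 ] 0.0689
0.02 86 [-0.099  -0.0985] 0.0692
0.03 92 [-0.0994 -0.0984] 0.0685
0.04 91 [-0.0999 -0.0986] 0.0684
```

View pics/w2.png

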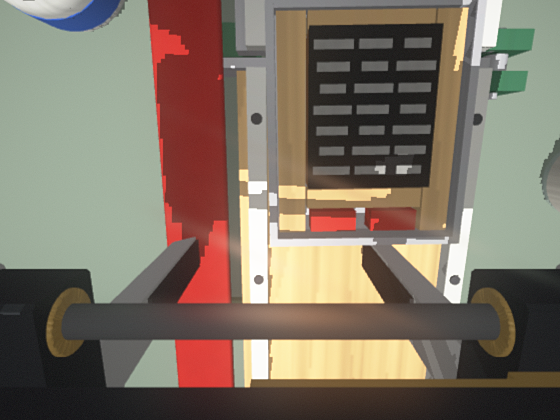

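The galley is straight, its front is past the gate (row 62), and the finger is on the rear wall at (375,240). The force is steady, with about 108 mm to go.

>>> move_arm(
  rows=[
    {"grip":1,"dx":-0.017,"dy":0.5,"dz":0,"wx":0,"wy":0,"wz":0},
    {"grip":1,"dx":-0.017,"dy":0.5,"dz":0,"wx":0,"wy":0,"wz":0},
    {"grip":1,"dx":-0.017,"dy":0.5,"dz":0,"wx":0,"wy":0,"wz":0},
    {"grip":1,"dx":-0.017,"dy":0.5,"dz":0,"wx":0,"wy":0,"wz":0},
    {"grip":1,"dx":-0.017,"dy":0.5,"dz":0,"wx":0,"wy":0,"wz":0},
    {"grip":1,"dx":-0.017,"dy":0.5,"dz":0,"wx":0,"wy":0,"wz":0},
    {"grip":1,"dx":-0.017,"dy":0.5,"dz":0,"wx":0,"wy":0,"wz":0},
    {"grip":1,"dx":-0.017,"dy":0.5,"dz":0,"wx":0,"wy":0,"wz":0},
    {"grip":1,"dx":-0.017,"dy":0.5,"dz":0,"wx":0,"wy":0,"wz":0},
    {"grip":1,"dx":-0.017,"dy":0.5,"dz":0,"wx":0,"wy":0,"wz":0},
    {"grip":1,"dx":-0.017,"dy":0.5,"dz":0,"wx":0,"wy":0,"wz":0},
    {"grip":1,"dx":-0.017,"dy":0.5,"dz":0,"wx":0,"wy":0,"wz":0},
    {"grip":1,"dx":-0.017,"dy":0.5,"dz":0,"wx":0,"wy":0,"wz":0},
    {"grip":1,"dx":-0.017,"dy":0.5,"dz":0,"wx":0,"wy":0,"wz":0},
    {"grip":1,"dx":-0.017,"dy":0.5,"dz":0,"wx":0,"wy":0,"wz":0},
    {"grip":1,"dx":-0.017,"dy":0.5,"dz":0,"wx":0,"wy":0,"wz":0},
    {"grip":1,"dx":-0.017,"dy":0.5,"dz":0,"wx":0,"wy":0,"wz":0},
    {"grip":1,"dx":-0.017,"dy":0.5,"dz":0,"wx":0,"wy":0,"wz":0},
    {"grip":1,"dx":-0.01,"dy":0.3,"dz":0,"wx":0,"wy":0,"wz":0},
    {"grip":1,"dx":-0.01,"dy":0.3,"dz":0,"wx":0,"wy":0,"wz":0},
  ],
)

```text
clock: 7.63
position: [0.5053, 0.1095, 0.0532]
ee_rot: [0.695, 0.719, 0.0, 0.001]
wrist_force: [1.9, -12.3, 7.7]
grip_width: 0.0939
finger_force: 6.3
```

>>> move_arm(
  rows=[
    {"grip":1,"dx":-0.007,"dy":0.2,"dz":0,"wx":0,"wy":0,"wz":0},
    {"grip":1,"dx":-0.007,"dy":0.2,"dz":0,"wx":0,"wy":0,"wz":0},
    {"grip":1,"dx":-0.007,"dy":0.2,"dz":0,"wx":0,"wy":0,"wz":0},
    {"grip":1,"dx":-0.007,"dy":0.2,"dz":0,"wx":0,"wy":0,"wz":0},
    {"grip":1,"dx":0,"dy":0.1,"dz":0,"wx":0,"wy":0,"wz":0},
  ],
)

```text
clock: 8.05
position: [0.505, 0.1183, 0.0532]
ee_rot: [0.695, 0.719, 0.0, 0.001]
wrist_force: [0.2, -19.2, 10.5]
grip_width: 0.0941
finger_force: 9.6
```

```bash
python3 - <<'E'
from h import *
s=get_state();print(s['position'],s['wrist_force'],s['wrist_torque'])
O=np.array([.546,.121]);d=np.array([-.0347,.9994]);l=np.array([-d[1],d[0]])
c=cap('side');P=cloud(c);X=(P[...,:2]-O)@d;Y=(P[...,:2]-O)@l;Z=P[...,2]
for y in(-.04,-.03,.01,.02,.03,.04):
    m=(abs(Y-y)<.005)&(X>-.03)&(X<.05)&(Z>.050)&(Z<.07)&(c['depth']>0)
    if m.sum(): print(y,m.sum(),np.round(np.percentile(X[m],[5,15]),4))
w=cap('wrist');cv2.imwrite('pics/w3.png',w['image'][...,::-1])
E
```

```text
[0.5049948  0.11829669 0.0532137 ] [  0.17830791 -19.15022629  10.53942368] [-3.53610927 -0.17127081 -0.50392702]
-0.04 60 [0.0065 0.0076]
-0.03 70 [0.0063 0.0068]
0.01 68 [0.0047 0.0061]
0.02 69 [0.0056 0.0065]
0.03 65 [0.0056 0.0064]
0.04 71 [0.0055 0.0062]
```

View pics/w3.png

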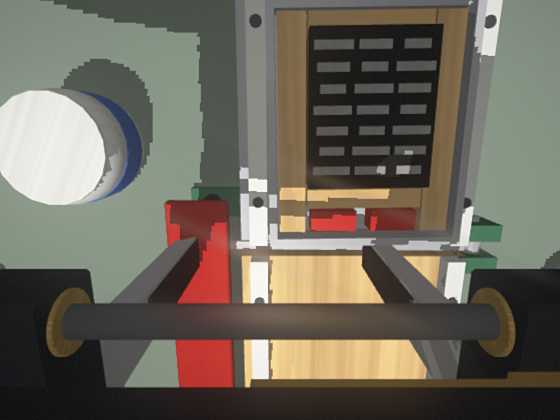

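The rear edge (row 240) is at about x=+7 and the finger is still on the red bar. The force is rising, so I'll finish in small steps.

>>> move_arm(
  rows=[
    {"grip":1,"dx":0,"dy":0.1,"dz":0,"wx":0,"wy":0,"wz":0},
    {"grip":1,"dx":0,"dy":0,"dz":0,"wx":0,"wy":0,"wz":0},
  ],
)

```text
clock: 8.32
position: [0.505, 0.1185, 0.0532]
ee_rot: [0.695, 0.719, -0.0, 0.001]
wrist_force: [-0.1, -18.8, 10.3]
grip_width: 0.094
finger_force: 10.7
```

>>> move_arm(
  rows=[
    {"grip":1,"dx":0,"dy":0.15,"dz":0,"wx":0,"wy":0,"wz":0},
    {"grip":1,"dx":0,"dy":0,"dz":0,"wx":0,"wy":0,"wz":0},
  ],
)

```text
clock: 8.48
position: [0.5049, 0.1188, 0.0533]
ee_rot: [0.695, 0.719, -0.001, 0.002]
wrist_force: [-3.2, -29.0, 12.7]
grip_width: 0.0941
finger_force: 15.9
```

```bash
python3 - <<'E'
from h import *
s=get_state();print(s['position'],s['wrist_force'],s['wrist_torque'])
O=np.array([.546,.121]);d=np.array([-.0347,.9994]);l=np.array([-d[1],d[0]])
for n in('top','side'):
    c=cap(n);P=cloud(c);X=(P[...,:2]-O)@d;Y=(P[...,:2]-O)@l;Z=P[...,2]
    for y in(-.04,-.03,.03,.04):
        q=(abs(Y-y)<.005)&(c['depth']>0)
        g=q&(X>.1)&(X<.16)
        xs=np.arange(.112,.15,.003);print(n,y,[(round(x*1000),round(float(np.median(Z[g&(abs(X-x)<.0015)])*1000)) if (g&(abs(X-x)<.0015)).any() else None) for x in xs])
    if n=='top': cv2.imwrite('pics/t4.png',cv2.resize(c['image'][170:300,80:300],(792,468))[...,::-1])
E
```

```text
[0.50492551 0.11878617 0.05326709] [ -3.20660053 -29.01213468  12.67627334] [-5.47540457 -0.07980154 -1.40073973]
top -0.04 [(112, 60), (115, 61), (118, 60), (121, 60), (124, 55), (127, 58), (130, 60), (133, 59), (136, 60), (139, 62), (142, 61), (145, 55), (148, 45)]
top -0.03 [(112, 61), (115, 62), (118, 61), (121, 59), (124, 55), (127, 59), (130, 61), (133, 60), (136, 60), (139, 61), (142, 61), (145, 58), (148, 58)]
top 0.03 [(112, None), (115, None), (118, None), (121, None), (124, None), (127, None), (130, None), (133, None), (136, 59), (139, 61), (142, 60), (145, 59), (148, 58)]
top 0.04 [(112, None), (115, None), (118, None), (121, None), (124, None), (127, None), (130, None), (133, None), (136, 60), (139, 61), (142, 60), (145, None), (148, 44)]
side -0.04 [(112, 62), (115, 63), (118, 61), (121, 63), (124, 61), (127, 62), (130, 62), (133, 62), (136, 63), (139, 62), (142, 61), (145, None), (148, None)]
side -0.03 [(112, 62), (115, None), (118, 63), (121, None), (124, None), (127, 63), (130, None), (133, 63), (136, None), (139, 61), (142, None), (145, None), (148, None)]
side 0.03 [(112, 63), (115, 58), (118, 62), (121, None), (124, 60), (127, 60), (130, 62), (133, 62), (136, 63), (139, 62), (142, None), (145, 60), (148, 60)]
side 0.04 [(112, 63), (115, 62), (118, 63), (121, 62), (124, 63), (127, 63), (130, None), (133, 63), (136, None), (139, 62), (142, None), (145, None), (148, None)]
```

View pics/t4.png

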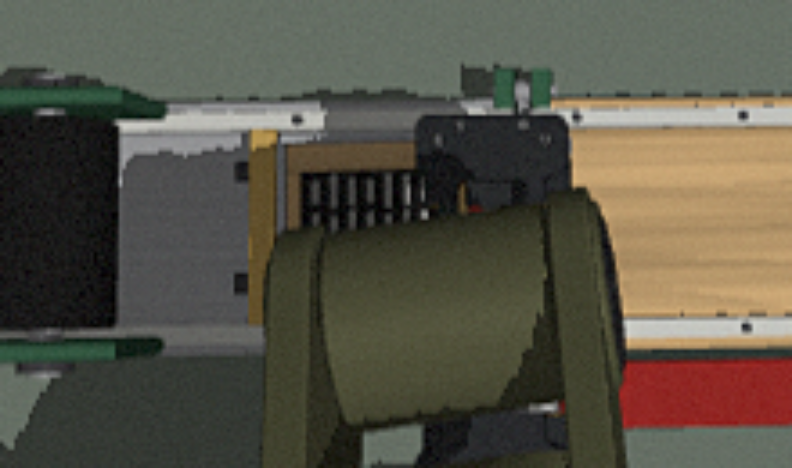

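The front wall now sits against the brass with no floor visible between them (col 280), and force climbs without movement, so the galley is home. I'll back off with the bar still held, then lift.

>>> move_arm(
  rows=[
    {"grip":1,"dx":0.01,"dy":-0.3,"dz":0,"wx":0,"wy":0,"wz":0},
    {"grip":1,"dx":0.01,"dy":-0.3,"dz":0,"wx":0,"wy":0,"wz":0},
    {"grip":1,"dx":0.017,"dy":-0.5,"dz":0,"wx":0,"wy":0,"wz":0},
    {"grip":1,"dx":0.017,"dy":-0.5,"dz":0,"wx":0,"wy":0,"wz":0},
    {"grip":1,"dx":0.017,"dy":-0.5,"dz":0,"wx":0,"wy":0,"wz":0},
    {"grip":1,"dx":0.017,"dy":-0.5,"dz":0,"wx":0,"wy":0,"wz":0},
    {"grip":1,"dx":0,"dy":0,"dz":0,"wx":0,"wy":0,"wz":0},
    {"grip":1,"dx":0,"dy":0,"dz":0,"wx":0,"wy":0,"wz":0},
  ],
)

```text
clock: 9.25
position: [0.5055, 0.096, 0.0531]
ee_rot: [0.695, 0.719, 0.001, 0.0]
wrist_force: [0.1, -1.0, 6.6]
grip_width: 0.0939
finger_force: 3.6
```

```bash
python3 - <<'E'
from h import *
s=get_state();print(s['position'],s['wrist_force'])
w=cap('wrist');cv2.imwrite('pics/w5.png',w['image'][...,::-1])
E
```

```text
[0.50545311 0.09598361 0.05305561] [ 0.07983451 -0.98049086  6.59170458]
```

View pics/w5.png

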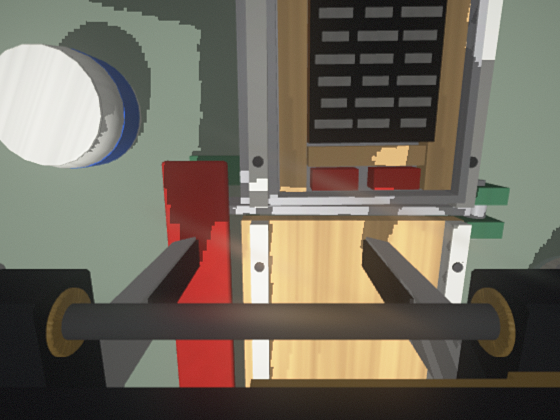

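The fingers are clear of the galley, and its rear wall (row 198) is past the slot (row 210). Next I'll raise the hand.

>>> move_arm(
  rows=[
    {"grip":1,"dx":0,"dy":0,"dz":0.5,"wx":0,"wy":0,"wz":0},
    {"grip":1,"dx":0,"dy":0,"dz":0.5,"wx":0,"wy":0,"wz":0},
    {"grip":1,"dx":0,"dy":0,"dz":0.5,"wx":0,"wy":0,"wz":0},
    {"grip":1,"dx":0,"dy":0,"dz":0.5,"wx":0,"wy":0,"wz":0},
    {"grip":1,"dx":0,"dy":0,"dz":0.5,"wx":0,"wy":0,"wz":0},
    {"grip":1,"dx":0,"dy":0,"dz":0.5,"wx":0,"wy":0,"wz":0},
    {"grip":1,"dx":0,"dy":0,"dz":0.5,"wx":0,"wy":0,"wz":0},
    {"grip":1,"dx":0,"dy":0,"dz":0.5,"wx":0,"wy":0,"wz":0},
    {"grip":1,"dx":0,"dy":0,"dz":0.5,"wx":0,"wy":0,"wz":0},
    {"grip":1,"dx":0,"dy":0,"dz":1,"wx":0,"wy":0,"wz":0},
    {"grip":1,"dx":0,"dy":0,"dz":2,"wx":0,"wy":0,"wz":0},
    {"grip":1,"dx":0,"dy":0,"dz":2.5,"wx":0,"wy":0,"wz":0},
    {"grip":1,"dx":0,"dy":0,"dz":3,"wx":0,"wy":0,"wz":0},
    {"grip":1,"dx":0,"dy":-2.5,"dz":3,"wx":0,"wy":0,"wz":0},
    {"grip":1,"dx":0,"dy":-3,"dz":1,"wx":0,"wy":0,"wz":0},
    {"grip":1,"dx":0,"dy":-3,"dz":0,"wx":0,"wy":0,"wz":0},
    {"grip":1,"dx":0,"dy":-3,"dz":0,"wx":0,"wy":0,"wz":0},
    {"grip":1,"dx":0,"dy":-3,"dz":0,"wx":0,"wy":0,"wz":0},
    {"grip":1,"dx":0,"dy":-3,"dz":0,"wx":0,"wy":0,"wz":0},
    {"grip":1,"dx":0,"dy":0,"dz":0,"wx":0,"wy":0,"wz":0},
  ],
)

```text
clock: 10.97
position: [0.5047, -0.0833, 0.223]
ee_rot: [0.696, 0.718, -0.0, -0.0]
wrist_force: [-1.0, 0.2, -0.3]
grip_width: 0.0942
finger_force: 0.0
```

>>> move_arm(
  rows=[
    {"grip":1,"dx":0,"dy":-3,"dz":0,"wx":0,"wy":0,"wz":0},
    {"grip":1,"dx":0,"dy":-3,"dz":0,"wx":0,"wy":0,"wz":0},
    {"grip":1,"dx":0,"dy":-3,"dz":0,"wx":0,"wy":0,"wz":0},
    {"grip":1,"dx":0,"dy":-3,"dz":0,"wx":0,"wy":0,"wz":0},
    {"grip":1,"dx":0,"dy":-3,"dz":0,"wx":0,"wy":0,"wz":0},
    {"grip":1,"dx":0,"dy":-3,"dz":0,"wx":0,"wy":0,"wz":0},
    {"grip":1,"dx":0,"dy":0,"dz":0,"wx":0,"wy":0,"wz":0},
    {"grip":1,"dx":0,"dy":0,"dz":0,"wx":0,"wy":0,"wz":0},
  ],
)

```text
clock: 11.63
position: [0.5048, -0.2601, 0.2225]
ee_rot: [0.695, 0.719, -0.0, -0.001]
wrist_force: [0.6, -0.2, -0.0]
grip_width: 0.094
finger_force: 0.0
```

```bash
python3 - <<'E'
from h import *
s=get_state();print(s['clock'],s['position'],s['wrist_force'],s['joint_vel'])
O=np.array([.546,.121]);d=np.array([-.0347,.9994]);l=np.array([-d[1],d[0]])
c=cap('top');P=cloud(c);X=(P[...,:2]-O)@d;Y=(P[...,:2]-O)@l;Z=P[...,2]
for y in(-.035,.04):
    for xs in(np.arange(-.01,.022,.003),np.arange(.115,.15,.003)):
        print(y,[(round(x*1000),round(float(np.median(Z[m])*1000)) if (m:=(abs(Y-y)<.006)&(abs(X-x)<.0015)).any() else None) for x in xs])
m=(abs(Y-.084)<.003)&(X>-.2)&(X<.02);print('bar z',np.median(Z[m]))
cv2.imwrite('pics/end.png',cv2.resize(c['image'][100:350,40:370],(792,600))[...,::-1])
E
```

```text
11.6333 [ 0.50477637 -0.26008484  0.22253249] [ 0.64454987 -0.22379253 -0.01864366] [ 0.03803419 -0.01952838  0.02476192  0.00152805 -0.00324316  0.01213466]
-0.035 [(-10, 44), (-7, 45), (-4, 35), (-1, 51), (2, 48), (5, 44), (8, 45), (11, 67), (14, 59), (17, 60), (20, 60)]
-0.035 [(115, 61), (118, 61), (121, 61), (124, 56), (127, 59), (130, 60), (133, 60), (136, 61), (139, 59), (142, 60), (145, 56), (148, 57)]
0.04 [(-10, 45), (-7, 44), (-4, 52), (-1, 66), (2, 66), (5, 44), (8, 55), (11, 67), (14, 53), (17, 60), (20, 61)]
0.04 [(115, 60), (118, 62), (121, 60), (124, 57), (127, 59), (130, 59), (133, 61), (136, 59), (139, 61), (142, 60), (145, None), (148, 45)]
bar z 0.09108349601597959
```

View pics/end.png

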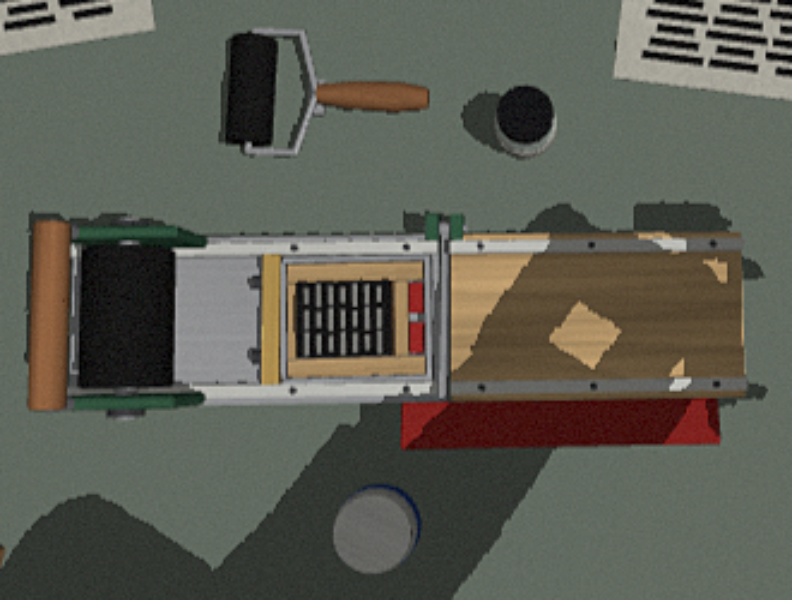

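The final view shows the galley against the brass stop (col 280), the gate shut behind it (col 443), the bar back up at 91 mm and the other items in place.

```bash
python3 -c "
from station import *
print(job_done())"
```

```text
the job is handed in; nothing more can be done
None
```

The galley is home against the brass head stop, the gate is shut behind it, the hand is clear, and the job was handed in at about 12 s on the clock; no verdict was shown.

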